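# Swap two mispacked parts between transit trays and chock them

## Robot

A 6-joint arm with a two-finger parallel gripper is mounted at the origin on a cart in front of the work surface, level with it; the furniture and walls round the work are solid. World frame = base frame: x ahead of the robot, y to its left, z up, the work surface at z = 0. Lengths are in m, angles in rad, forces in N, time in s.
With the tool pointing down it reaches from about 0.325 to 0.9 m from the base axis. Payload 6.1 kg.
Tool frame: the origin (TCP) lies between the finger pads; the fingertips stand 25 mm ahead of it and the grasp point (between the pads) lies 6 mm ahead of it; z points along the fingers, y is the line along which they close (so a half turn about z gives the same grasp; the last joint's range is limited). The gripper opens to 85 mm and grips with 20 to 120 N. Pads are 22 mm wide; open, the fingers measure 114 mm over their backs; the gripper's body (76 mm by 85 mm) begins 54 mm behind the grasp point. The pads swing forward as they close: fully open they stand 13 mm farther back than shut.
Start: joints at [1.172, 0.22, 1.526, -0, 1.395, -0.126], TCP at [0.168, 0.602, 0.256] pointing down, gripper open.
Joint ranges: [-2.98, 2.98], [-0.91, 2.08], [0.09, 2.57], [-1.24, 4.39], [0.2, 2.65], [-2.68, 2.68]. Speed limits (rad/s): [2.57, 2.57, 3.01, 3.14, 3.14, 3.14].

## Interface

Orientations are given as a unit quaternion [x, y, z, w].
In Python, from workcell import ctrl gives the robot as it stands.
- The arm moves only by the tool carry_out, never from a script. Its argument "plan" is a list of rows, each a list of 2 entries, a list of its own where there are three numbers: the shift along the tool's x, y, z in units of 1 m (1.0 is 1 m), then the turn, a rotation vector about the tool's x, y, z in units of 1.5 rad (1.0 is 1.5 rad). In form: [[[dx, dy, dz], [rx, ry, rz]], ...]. A call has 1 to 20 rows; each row is the pose to reach, as a shift and turn from the pose commanded when the call began, along the tool's axes at that moment; what a row does not reach only later rows make up. A row lasts 1/10 s, in which the tool goes at most 50 mm and 8.59 degrees, less where a joint would pass 70% of its speed; a pose out of reach is approached as far as the arm can. A call with a number of a shift or a turn outside -1 to 1 is refused whole. A call with a gripper value outside its range is refused whole. "jaw" is the gripper's target within -1 to 1 (fully open at 1, half-way at 0, shut at -1), set as the call begins (left out, the last holds). The fingers move at their own pace and stop on an object; "newtons" is the grip in N (left out, the last holds). Time passes only in rows, so rows that repeat a pose let the fingers close. It gives the time, the measured TCP pose, the force, the opening and the grip force at its end, in the units of the state.
- ctrl.read_state(): the state, without advancing time (a new reading comes with each control period).
- ctrl.snapshot(name): name is "scene" or "top" or "wrist"; returns a dict with "image" (480x640x3 uint8, blue, green, red), "depth" (480x640 float32, m along the optical axis (not along the pixel's ray), 0 where there is no reading), "K" (3x3 intrinsics, pixels), "view" (4x4, takes a point from world to camera coordinates). Camera axes: x right, y down, z forward; pixel columns grow to the right and rows downward; lengths in m; the calibration is good to about 2 mm. A picture is of the moment at which its call begins.
- ctrl.hand_in(): hands the job in; it is judged then, once.
The state is a dict: "time": time; "joints": joint angles; "joint_velocities": joint speeds; "tau": joint torques, N m; "eef_pos": TCP position; "orientation": TCP orientation; "ft_force": force on the tool from outside, world axes, zero at the start; "torque": the same for the moment, N m; "grip_width": finger opening in m; "grasp_force": force on a finger pad.
Only numpy, scipy, OpenCV 4.12 (cv2) and the standard library are available. Lean on these libraries where they do the work, as an engineer would, in place of code of your own. Each camera call takes 0.05 s, during which the arm holds its last target. There are 200 camera calls.

## Task

The black gear and the black bracket have been packed in each other's transit tray: the gear belongs in the longer yellow tray, the bracket in the square grey one. Swap them (the rubber mat is free for parking one meanwhile), then fill the gap beside each part with the wooden chock that fits it, so that the parts and the chocks all sit flat on the tray floors and nothing can shift. Leave the amber bottle, the ball bearing and the standing bolt undisturbed where they are.

Things in the scene. Friction and masses are not known exactly. Their poses are not given: they have to be found in the camera images.
- gear: Black moulded gear wheel lying flat, hub up: toothed disc 75 mm across and 8 mm thick with a central round hub 32 mm across that rises to 24 mm above the underside (grip the hub). Starts in the grey tray. Origin: centre of the underside; z up along the gear axis.
- bracket: Black bracket lying flat, base 40 (x) x 90 (y) x 6 mm. Round boss 24 mm across at y = +20 mm, top 25 mm above the underside (grip it across x); from it a rib 4 mm thick, 25 mm high, along the centre line to an upright flange 40 mm wide, 6 mm thick, 38 mm high at the end y = -45 mm. Starts in the yellow tray, lying along it. Origin: centre of the underside; z up.
- narrow_chock: Dark hardwood block, 30 mm (x) by 77 mm (y) by 42 mm high (z), standing on the bench. Origin: centre of its underside. Loose, under 0.2 kg.
- wide_chock: Dark hardwood block, 46 mm (x) by 90 mm (y) by 42 mm high (z), standing on the bench. Origin: centre of its underside. Loose, under 0.2 kg.
- yellow_tray: Fixed open tray, inner floor 117 (x) x 85 mm (y), for the gear and one chock in a row along x. Floor 5 mm above the bench; walls 10 mm thick, top at 18 mm, inner top edge bevelled 4 mm outward from 11 mm up. Painted on the floor: white disc at x = -16.5 mm for the gear, brown rectangle at x = +39.5 mm for the chock. Origin: centre of the underside; x along the longer side, z up.
- grey_tray: Fixed open tray, inner floor 98 mm square, for the bracket and one chock side by side, long sides along y. Floor and walls as the yellow tray's. Painted on the floor: white rectangle at x = -25 mm for the bracket (flange at either end), brown rectangle at x = +22 mm for the chock. Origin: centre of the underside; z up.
- rubber_mat: Black ribbed rubber mat, 90 mm square, 2 mm thick, fixed on the bench and empty: a free spot for parking a part. Origin: centre of its underside; z up.
- pill_bottle: Bystander: small amber bottle with a red cap, 40 mm across, 68 mm high, standing loose. Origin: centre of its underside.
- ball_bearing: Bystander: ball bearing with a red seal, 52 mm across, 13 mm high, lying loose. Origin: centre of its underside.
- bolt: Bystander: steel hex bolt standing loose on its head, 21 mm across, 57 mm high. Origin: centre of its underside.

How it is judged:
By the outcome, as a careful person would: the job done as asked, in the order asked, and still so for the second after the job is handed in, with the robot touching nothing.
It also fails if it takes over 122 s, if anything falls off the work surface, if the arm or the gripper's body presses on something with over 40 N, if the wrist force passes 120 N, or if a joint passes its speed limit or range.

## Working session

There is one attempt and no reset: what is moved stays moved. The work goes in short steps, Python scripts to look and compute and a tool call to move; the robot and the scene stay as the last step left them, time stands still between calls to the robot, and variables do not carry over. Pictures are saved under pics/ and viewed, at most 14 in all, crops included, and the job is handed in when it is done.

Besides the shell and the picture viewer there is one more tool, called after ">>>" by a JSON object that holds its "name" and its "arguments", one argument or row to a line. carry_out: Moves the arm, as the interface text tells. Its arguments: {"type":"object","properties":{"plan":{"type":"array"},"jaw":{"type":"number"},"newtons":{"type":"number"}},"required":["plan"]}

```bash
ls; mkdir -p pics
python3 - <<'E'
from workcell import ctrl
import cv2,pickle
s=ctrl.read_state();print(s)
for n in("top","scene"):
    d=ctrl.snapshot(n);cv2.imwrite(f"pics/{n}0.png",d["image"]);pickle.dump(d,open(f"{n}0.pkl","wb"));print(d["K"],d["view"])
E
```

```text
pics
{'time': 0.0, 'joints': array([ 1.17189096e+00,  2.21239239e-01,  1.52761949e+00,  1.25958747e-05,
        1.39467458e+00, -1.26093036e-01]), 'joint_velocities': array([ 0.00051966,  0.00012064, -0.00063174,  0.00013814, -0.00109094,
        0.00149764]), 'tau': array([ 9.46157852e-04, -4.96900606e+01, -3.89399385e+01, -1.47513413e-05,
        1.10707924e-02,  1.06035091e-05]), 'eef_pos': array([0.16817996, 0.60137353, 0.25518662]), 'orientation': array([ 1.35984586e-01,  9.90710478e-01, -9.35479842e-04, -2.57782202e-04]), 'ft_force': array([-0.17347383, -0.67817549,  0.27998726]), 'torque': array([ 0.04062089, -0.05198134,  0.01886175]), 'grasp_force': 0.0, 'grip_width': 0.08544954043666798}
[[534.76692565   0.         321.53817533]
 [  0.         534.76692565 247.5152878 ]
 [  0.           0.           1.        ]] [[ 0.01579645 -0.99986573  0.0043576  -0.03746384]
 [-0.99669987 -0.01609319 -0.07956372  0.5677178 ]
 [ 0.07962317 -0.00308639 -0.99682026  0.94908905]
 [ 0.          0.          0.          1.        ]]
[[458.12360283   0.         318.23224973]
 [  0.         458.12360283 238.50360675]
 [  0.           0.           1.        ]] [[ 5.06203967e-01 -8.62413552e-01  6.39232073e-04 -3.19274387e-01]
 [-6.56028218e-01 -3.85544545e-01 -6.48831551e-01  3.82557193e-01]
 [ 5.59807575e-01  3.28021751e-01 -7.60931804e-01  5.68236539e-01]
 [ 0.00000000e+00  0.00000000e+00  0.00000000e+00  1.00000000e+00]]
```

View pics/top0.png

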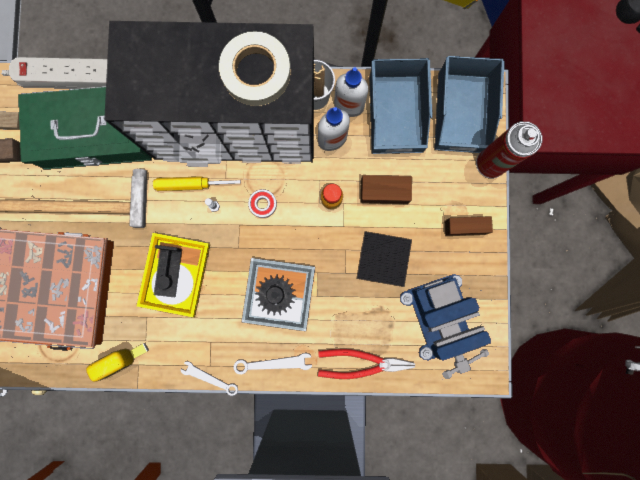

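View pics/scene0.png

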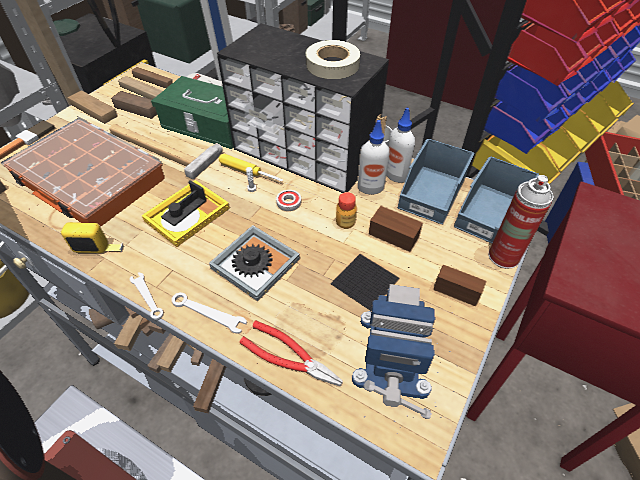

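The top view shows the yellow tray with the bracket at about (174,275), the grey tray with the gear at (279,293) and the mat at (384,259). The wide chock is at (386,189) and the narrow chock at (468,226). The bottle (332,196), bearing (262,204) and bolt (212,204) stand behind the trays.

```bash
cat > h.py <<'E'
import numpy as np,cv2,pickle
from scipy.spatial.transform import Rotation as R
from workcell import ctrl
def snap(n,f=None):
    d=ctrl.snapshot(n)
    if f: cv2.imwrite(f"pics/{f}.png",d["image"])
    return d
def cloud(d):
    K,V=d["K"],d["view"];v,u=np.mgrid[:480,:640];z=d["depth"]
    p=np.stack([(u-K[0,2])/K[0,0]*z,(v-K[1,2])/K[1,1]*z,z],-1)
    return (p-V[:3,3])@V[:3,:3]
def ray(d,uv,h):
    K,V=d["K"],d["view"];uv=np.atleast_2d(uv).astype(float)
    r=np.c_[(uv[:,0]-K[0,2])/K[0,0],(uv[:,1]-K[1,2])/K[1,1],np.ones(len(uv))]@V[:3,:3]
    o=-V[:3,:3].T@V[:3,3];return o+r*((h-o[2])/r[:,2])[:,None]
def rect(d,m,h,roi=None):
    """minAreaRect in world xy of largest blob of mask: centre,size(long,short) mm,yaw deg of long axis"""
    m=m.astype(np.uint8)
    if roi: q=np.zeros_like(m);a,b,c,e=roi;q[b:e,a:c]=m[b:e,a:c];m=q
    c=max(cv2.findContours(m,cv2.RETR_EXTERNAL,cv2.CHAIN_APPROX_NONE)[0],key=cv2.contourArea)
    w=ray(d,c[:,0,:],h)[:,:2]*1000
    b=cv2.boxPoints(cv2.minAreaRect(w.astype(np.float32)));e1,e2=b[1]-b[0],b[2]-b[1]
    if np.linalg.norm(e1)<np.linalg.norm(e2):e1,e2=e2,e1
    return np.round(b.mean(0),1),np.round([np.linalg.norm(e1),np.linalg.norm(e2)],1),round(np.degrees(np.arctan2(e1[1],e1[0]))%180,1)
def go(x,y,z,yaw):
    """shift/turn to TCP xyz (m), jaw line (tool y) at yaw deg, tool down"""
    s=ctrl.read_state();A=R.from_quat(s["orientation"]);best=None
    for k in(0,180):
        a=np.radians(yaw+k);ty=np.array([np.cos(a),np.sin(a),0]);tz=np.array([0,0,-1.]);
        B=R.from_matrix(np.c_[np.cross(ty,tz),ty,tz]);r=(A.inv()*B).as_rotvec()
        j6=s["joints"][5]
        if best is None or abs(j6+r[2])<abs(j6+best[2]):best=r   # keep last joint near mid-range
    t=A.inv().apply(np.array([x,y,z])-s["eef_pos"])
    print("shift",np.round(t,4),"turn",np.round(best/1.5,4),"rows>=",int(np.ceil(max(np.linalg.norm(t)/.05,np.degrees(np.linalg.norm(best))/8.59))),"j6",round(j6,2))
def st():
    s=ctrl.read_state();ty=R.from_quat(s["orientation"]).as_matrix()[:,1]
    print("t",round(s["time"],1),np.round(s["eef_pos"],4),"yaw",round(np.degrees(np.arctan2(ty[1],ty[0])),1),"w",round(s["grip_width"],4),"F",np.round(s["ft_force"],1),"j",np.round(s["joints"],2))
E
python3 - <<'E'
from h import *
d=pickle.load(open("top0.pkl","rb"));P=cloud(d);Z=P[...,2];hs=cv2.cvtColor(d["image"],cv2.COLOR_BGR2HSV);H,S,V=cv2.split(hs)
print("bench z",np.median(Z[320:330,230:240]))
yl=(H>22)&(H<35)&(S>180)
print("yellow",rect(d,yl,.018,(130,225,220,325)))
print("grey",rect(d,(Z>.012)&(Z<.024),.018,(235,250,322,336)))
print("grey any",rect(d,Z>.012,.018,(235,250,322,336)))
print("mat",rect(d,(V<60),.002,(345,225,420,295)))
print("wide",rect(d,Z>.03,.042,(352,168,420,210)))
print("narrow",rect(d,Z>.03,.042,(440,208,498,242)))
print("gearhub",rect(d,(Z>.024),.029,(250,265,308,320)))
print("flange",rect(d,(Z>.035),.043,(150,240,200,305)))
print("boss+rib",rect(d,(Z>.022),.030,(150,240,200,305)))
print("bracket base",rect(d,(V<60),.011,(150,240,200,305)))
for n,u,v,h in(("bottle",332,188,.068),("bearing",262,204,.013),("bolt",212,204,.057)):print(n,ray(d,(u,v),h))
wh=(S<40)&(V>200)
print("white",rect(d,wh,.005,(150,240,200,305)),rect(d,wh,.005,(250,260,308,320)))
br=(H>5)&(H<20)&(S>120)&(Z<.009)
print("brown",rect(d,br,.005,(155,240,202,300)),rect(d,br,.005,(250,260,308,320)))
E
cat > crop.py <<'E'
E
python3 -c "
import cv2;i=cv2.imread('pics/top0.png')[225:340,130:330];cv2.imwrite('pics/c0.png',cv2.resize(i,None,fx=4,fy=4))"
```

```text
bench z -0.00051172155050997
yellow (array([515.4, 241.1], dtype=float32), array([136.5, 106.7], dtype=float32), np.float32(170.0))
grey (array([482.9,  49.3], dtype=float32), array([117.8, 117.7], dtype=float32), np.float32(83.0))
grey any (array([482.9,  49.1], dtype=float32), array([118.2, 117.7], dtype=float32), np.float32(83.0))
mat (array([ 551.3, -144.2], dtype=float32), array([86.7, 86.6], dtype=float32), np.float32(81.1))
wide (array([ 676. , -143.5], dtype=float32), array([88.6, 47.3], dtype=float32), np.float32(90.9))
narrow (array([ 611.3, -293. ], dtype=float32), array([79.1, 32.1], dtype=float32), np.float32(94.2))
gearhub (array([481. ,  54.6], dtype=float32), array([30.4, 28.6], dtype=float32), np.float32(90.9))
flange (array([562.4, 248. ], dtype=float32), array([40. ,  6.1], dtype=float32), np.float32(84.6))
boss+rib (array([529.1, 249.4], dtype=float32), array([77.3, 43.3], dtype=float32), np.float32(0.9))
bracket base (array([525.4, 248.3], dtype=float32), array([76.9, 38.6], dtype=float32), np.float32(0.9))
bottle [[ 0.66926684 -0.044888    0.068     ]]
bearing [[0.64784117 0.08277598 0.013     ]]
bolt [[0.63932795 0.16599496 0.057     ]]
white (array([490.8, 234.2], dtype=float32), array([74.1, 46.1], dtype=float32), np.float32(144.0)) (array([457.3,  52.3], dtype=float32), array([92.9, 41.2], dtype=float32), np.float32(84.6))
brown (array([554.1, 234.4], dtype=float32), array([74. , 29.6], dtype=float32), np.float32(79.6)) (array([504.8,  46.7], dtype=float32), array([88.5, 44.4], dtype=float32), np.float32(82.9))
```

View pics/c0.png

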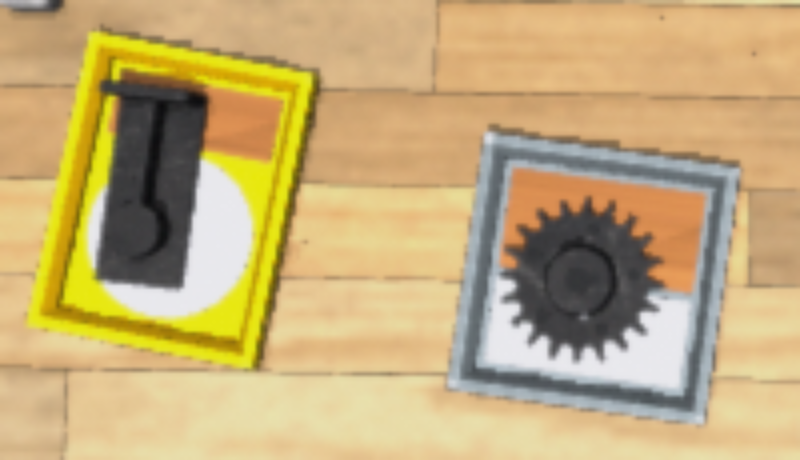

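The crop shows the bracket's flange toward the yellow tray's brown end and its boss at crop (140,230). The brown zones are on the +x (far) side of both trays, so the yaws are yellow about -10° and grey about -7°.

Run:
```python
s=open('h.py').read()
s=s.replace('j6=s["joints"][5]','j6=s["joints"][5]+np.arctan2(y,x)-np.arctan2(*s["eef_pos"][[1,0]])').replace('"j6",round(j6,2))','"j6",round(j6+best[2],2))')
open('h.py','w').write(s)
from h import *
d=pickle.load(open("top0.pkl","rb"));print(ray(d,(165,282.5),.03))
go(.48,.25,.2,84.6)
```

```text
[[0.50025217 0.2511013  0.03      ]]
shift [-0.395  -0.2543  0.0557] turn [-0.0011 -0.0002 -0.119 ] rows>= 10 j6 -1.12
```

>>> {"name": "carry_out", "arguments": {
  "plan": [
    [[-0.395,-0.254,0.056],[0,0,-0.119]],
    [[-0.395,-0.254,0.056],[0,0,-0.119]],
    [[-0.395,-0.254,0.056],[0,0,-0.119]],
    [[-0.395,-0.254,0.056],[0,0,-0.119]],
    [[-0.395,-0.254,0.056],[0,0,-0.119]],
    [[-0.395,-0.254,0.056],[0,0,-0.119]],
    [[-0.395,-0.254,0.056],[0,0,-0.119]],
    [[-0.395,-0.254,0.056],[0,0,-0.119]],
    [[-0.395,-0.254,0.056],[0,0,-0.119]],
    [[-0.395,-0.254,0.056],[0,0,-0.119]],
    [[-0.395,-0.254,0.056],[0,0,-0.119]],
    [[-0.395,-0.254,0.056],[0,0,-0.119]],
    [[-0.395,-0.254,0.056],[0,0,-0.119]],
    [[-0.395,-0.254,0.056],[0,0,-0.119]]
  ],
  "jaw": 0.2,
  "newtons": 40
}}

```text
time: 1.5
eef_pos: [0.4796, 0.2519, 0.2004]
orientation: [0.046, 0.999, 0.0, -0.0]
ft_force: [0.0, -0.5, -0.0]
grip_width: 0.0512
grasp_force: 0.0
```

Run:
```python
from h import *
d=snap("wrist","w1");st();pickle.dump(d,open("w1.pkl","wb"));P=cloud(d)
print("cam",-d["view"][:3,:3].T@d["view"][:3,3]);Z=P[...,2];z=Z[(d["depth"]>0)]
print(np.percentile(z,[5,50,95]))
```

```text
t 1.6 [0.4797 0.2519 0.2005] yaw 84.7 w 0.0512 F [0.2 0.2 0.1] j [ 0.34  0.07  1.8   0.    1.27 -1.14]
cam [0.40003078 0.25954185 0.31716751]
[-0.00190345  0.00548146  0.25609461]
```

View pics/w1.png

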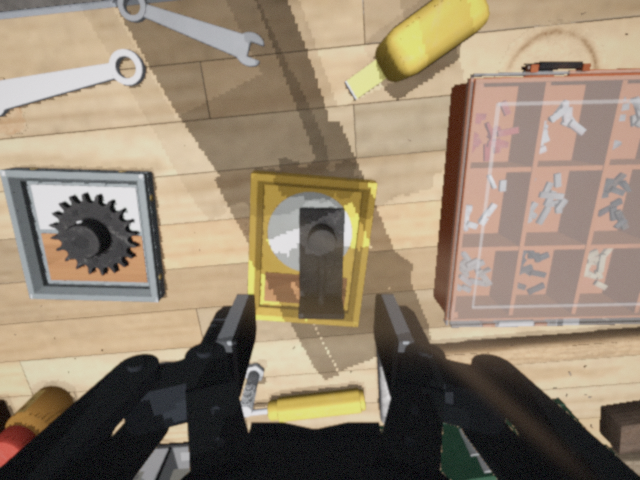

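The wrist view shows the yellow tray at about (312,250) with the boss at (320,237), and the grey tray at about (83,237) with the gear hub at (85,238).

Run:
```python
from h import *
d=pickle.load(open("w1.pkl","rb"));P=cloud(d);Z=P[...,2];hs=cv2.cvtColor(d["image"],cv2.COLOR_BGR2HSV);H,S,V=cv2.split(hs)
yl=(H>20)&(H<35)&(S>150)&(Z>.008)&(Z<.025)
print("yellow",rect(d,yl,.018,(240,165,385,335)))
print("grey",rect(d,(Z>.008)&(Z<.025),.018,(0,165,166,305)))
def med(m,roi):
    a,b,c,e=roi;q=P[b:e,a:c][m[b:e,a:c]];return np.round((q.max(0)+q.min(0))[:2]/2*1000,1),np.round(np.ptp(q,0)[:2]*1000,1),np.round(np.median(q[:,2])*1000,1),len(q)
print("hub",med((Z>.025)&(Z<.033),(50,210,130,270)))
print("gear",rect(d,V<70,.013,(45,190,145,280)))
print("boss",med((Z>.025)&(Z<.033),(297,205,345,257)),ray(d,(320,237),.03))
print("flange",med((Z>.037)&(Z<.048),(290,270,355,330)))
print("base",rect(d,V<75,.011,(290,200,350,325)))
wh=(S<40)&(V>150)
```

```text
yellow (array([461.3, 252.4], dtype=float32), array([103.3,  40.1], dtype=float32), np.float32(73.7))
grey (array([481.1,  52.6], dtype=float32), array([122.1, 119. ], dtype=float32), np.float32(83.0))
hub (array([480.6,  56. ]), array([30.7, 30.2]), np.float64(28.2), 1033)
gear (array([483.4,  57.1], dtype=float32), array([40.1, 34.7], dtype=float32), np.float32(21.4))
boss (array([500.2, 255.9]), array([24.2, 23.2]), np.float64(29.1), 630) [[0.49466371 0.25506617 0.03      ]]
flange (array([561.3, 249.9]), array([ 9.7, 39.5]), np.float64(41.6), 379)
base (array([482.3, 256.3], dtype=float32), array([34.7, 15.3], dtype=float32), np.float32(84.7))
```

```bash
python3 -c "
from h import *
go(.500,.254,.042,84.5)"
```

```text
shift [-0.02    0.0039  0.1585] turn [0.0001 0.0001 0.0024] rows>= 4 j6 -1.15
```

>>> {"name": "carry_out", "arguments": {
  "plan": [
    [[-0.02,0.004,0.06],[0,0,0]],
    [[-0.02,0.004,0.12],[0,0,0]],
    [[-0.02,0.004,0.14],[0,0,0]],
    [[-0.02,0.004,0.158],[0,0,0]],
    [[-0.02,0.004,0.158],[0,0,0]],
    [[-0.02,0.004,0.158],[0,0,0]]
  ]
}}

```text
time: 2.15
eef_pos: [0.5007, 0.2537, 0.0429]
orientation: [0.047, 0.999, 0.0, 0.0]
ft_force: [0.8, -0.0, 0.8]
grip_width: 0.0511
grasp_force: 0.0
```

>>> {"name": "carry_out", "arguments": {
  "plan": [
    [[0,0,0],[0,0,0]],
    [[0,0,0],[0,0,0]],
    [[0,0,0],[0,0,0]],
    [[0,0,0],[0,0,0]],
    [[0,0,0],[0,0,0]],
    [[0,0,0],[0,0,0]],
    [[0,0,0],[0,0,0]],
    [[0,0,0],[0,0,0]]
  ],
  "jaw": -1,
  "newtons": 50
}}

```text
time: 2.95
eef_pos: [0.5022, 0.2537, 0.0448]
orientation: [0.047, 0.999, 0.001, 0.002]
ft_force: [-0.8, 1.3, 6.2]
grip_width: 0.0215
grasp_force: 48.7
```

>>> {"name": "carry_out", "arguments": {
  "plan": [
    [[0,0,-0.01],[0,0,0]],
    [[0,0,-0.03],[0,0,0]],
    [[0,0,-0.06],[0,0,0]],
    [[0,0,-0.1],[0,0,0]],
    [[0,0,-0.1],[0,0,0]],
    [[0,0,-0.1],[0,0,0]]
  ]
}}

```text
time: 3.55
eef_pos: [0.5018, 0.2533, 0.1447]
orientation: [0.047, 0.999, 0.001, 0.002]
ft_force: [0.3, 0.1, 0.4]
grip_width: 0.0211
grasp_force: 49.0
```

Run:
```python
from h import *
d=snap("wrist","w2");st();pickle.dump(d,open("w2.pkl","wb"))
i=d["image"][150:];cv2.imwrite("pics/w2c.png",i)
go(.57,-.144,.2,84.5)
```

```text
t 3.6 [0.5006 0.2529 0.1429] yaw 84.6 w 0.0217 F [-0.1 -0.2 -1.5] j [ 0.33  0.18  1.8  -0.    1.16 -1.15]
shift [-0.1065 -0.3886 -0.0571] turn [0.0002 0.0006 0.0011] rows>= 9 j6 -1.86
```

View pics/w2c.png

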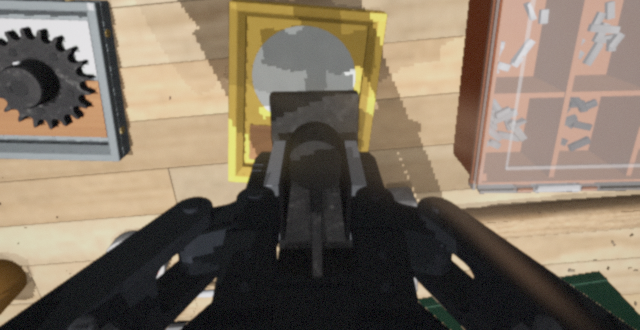

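The bracket hangs from the boss and is clear of the tray. The free end of its base is at crop (315,110) and the boss at (315,150).

Run:
```python
from h import *
d=pickle.load(open("w2.pkl","rb"));P=cloud(d);Z=P[...,2];V=d["image"].max(2)
for r in range(240,310,8):
    q=P[r,285:345];m=(V[r,285:345]<90)&(q[:,2]>.08)
    if m.sum():print(r,m.sum(),np.round(np.median(q[m],0)*1000,1))
hs=cv2.cvtColor(d["image"],cv2.COLOR_BGR2HSV);H,S,_=cv2.split(hs)
print("yellow x-lo edge etc",rect(d,(Z>.008)&(Z<.025)&(S>120),.018,(225,145,395,300)))
```

```text
248 57 [477.  255.1 109.9]
256 60 [480.8 255.4 110.2]
264 54 [484.5 253.8 110. ]
272 60 [488.2 254.7 110.3]
280 60 [490.  254.7 115.9]
288 60 [489.7 255.1 123.7]
296 60 [491.  254.5 128.5]
304 60 [494.1 254.1 129.2]
yellow x-lo edge etc (array([499.5, 245.3], dtype=float32), array([109.5, 104.2], dtype=float32), np.float32(170.3))
```

Run:
```python
from h import *
d=pickle.load(open("top0.pkl","rb"));P=cloud(d).reshape(-1,3)
m=(P[:,0]>.44)&(P[:,0]<.62)&(P[:,1]<-.17)&(P[:,1]>-.3)&(P[:,2]>.06);q=P[m]
for x in np.arange(.44,.62,.03):
    k=abs(q[:,0]-x-.015)<.015
    if k.any():print(round(x,2),"ymax",q[k,1].max().round(3),"zmax",q[k,2].max().round(3))
go(.533,-.142,.15,84.5)
```

```text
0.44 ymax -0.198 zmax 0.118
0.47 ymax -0.192 zmax 0.117
0.5 ymax -0.214 zmax 0.108
shift [-0.0694 -0.3901 -0.0072] turn [0.0002 0.0006 0.0011] rows>= 8 j6 -1.88
```

>>> {"name": "carry_out", "arguments": {
  "plan": [
    [[-0.01,-0.05,-0.007],[0,0,0]],
    [[-0.018,-0.1,-0.007],[0,0,0]],
    [[-0.027,-0.15,-0.007],[0,0,0]],
    [[-0.036,-0.195,-0.007],[0,0,0]],
    [[-0.045,-0.24,-0.007],[0,0,0]],
    [[-0.053,-0.285,-0.007],[0,0,0]],
    [[-0.062,-0.33,-0.007],[0,0,0]],
    [[-0.071,-0.37,-0.007],[0,0,0]],
    [[-0.071,-0.386,-0.007],[0,0,0]],
    [[-0.071,-0.386,0.03],[0,0,0]],
    [[-0.071,-0.386,0.065],[0,0,0]],
    [[-0.071,-0.386,0.085],[0,0,0]],
    [[-0.071,-0.386,0.095],[0,0,0]],
    [[-0.071,-0.386,0.101],[0,0,0]],
    [[-0.071,-0.386,0.102],[0,0,0]]
  ]
}}

```text
time: 5.1
eef_pos: [0.5345, -0.1374, 0.0412]
orientation: [0.047, 0.999, 0.0, -0.001]
ft_force: [-5.7, 1.5, 11.2]
grip_width: 0.0212
grasp_force: 50.1
```

>>> {"name": "carry_out", "arguments": {
  "plan": [
    [[0,0,0],[0,0,0]],
    [[0,0,0],[0,0,0]],
    [[0,0,0],[0,0,0]],
    [[0,0,0],[0,0,0]]
  ],
  "jaw": 0.2
}}

```text
time: 5.5
eef_pos: [0.5352, -0.138, 0.0406]
orientation: [0.047, 0.999, -0.0, 0.0]
ft_force: [0.3, 0.4, -0.4]
grip_width: 0.0513
grasp_force: 0.0
```

>>> {"name": "carry_out", "arguments": {
  "plan": [
    [[0,0,-0.05],[0,0,0]],
    [[0,0,-0.1],[0,0,0]],
    [[0,0,-0.12],[0,0,0]],
    [[0,0,-0.12],[0,0,0]]
  ]
}}

```text
time: 5.9
eef_pos: [0.5378, -0.1391, 0.1652]
orientation: [0.047, 0.999, -0.001, 0.004]
ft_force: [0.4, -0.7, 0.6]
grip_width: 0.0516
grasp_force: 0.0
```

Run:
```python
from h import *
st();d=snap("top","t2");pickle.dump(d,open("t2.pkl","wb"));P=cloud(d);Z=P[...,2];hs=cv2.cvtColor(d["image"],cv2.COLOR_BGR2HSV);H,S,V=cv2.split(hs)
yl=(H>22)&(H<35)&(S>150)&(Z>.012)
wh=(S<40)&(V>190);br=(H>5)&(H<18)&(S>120)
print("yellow",rect(d,yl,.018,(130,225,220,325)),"disc",rect(d,wh,.005,(150,250,205,310)),"brown",rect(d,br,.005,(155,245,202,300)))
go(.481,.055,.15,80)
```

```text
t 5.9 [ 0.5378 -0.1391  0.1652] yaw 84.6 w 0.0516 F [ 0.4 -0.7  0.6] j [-0.4   0.13  1.8   0.    1.2  -1.87]
yellow (array([515.3, 241.4], dtype=float32), array([136.7, 106.2], dtype=float32), np.float32(170.0)) disc (array([499.4, 245.9], dtype=float32), array([73.5, 73.2], dtype=float32), np.float32(46.5)) brown (array([554.2, 235.4], dtype=float32), array([74.1, 27.7], dtype=float32), np.float32(80.3))
shift [0.0733 0.1875 0.0119] turn [-0.0007  0.0028  0.0535] rows>= 5 j6 -1.42
```

>>> {"name": "carry_out", "arguments": {
  "plan": [
    [[0.02,0.047,0.012],[0,0,0.0535]],
    [[0.037,0.094,0.012],[0,0,0.0535]],
    [[0.055,0.14,0.012],[0,0,0.0535]],
    [[0.073,0.188,0.012],[0,0,0.0535]],
    [[0.073,0.188,0.015],[0,0,0.0535]],
    [[0.073,0.188,0.015],[0,0,0.0535]],
    [[0.073,0.188,0.015],[0,0,0.0535]],
    [[0.073,0.188,0.015],[0,0,0.0535]]
  ]
}}

```text
time: 6.75
eef_pos: [0.4802, 0.0547, 0.1449]
orientation: [0.088, 0.996, -0.0, -0.0]
ft_force: [0.5, 0.5, -0.3]
grip_width: 0.0513
grasp_force: 0.0
```

Run:
```python
from h import *
st();go(.481,.0555,.041,80)
```

```text
t 6.8 [0.4802 0.0547 0.1449] yaw 79.9 w 0.0513 F [ 0.5  0.5 -0.3] j [-0.05 -0.01  1.99 -0.    1.16 -1.44]
shift [-0.0007  0.0009  0.1039] turn [-0.0003 -0.0004 -0.0012] rows>= 3 j6 -1.44
```

>>> {"name": "carry_out", "arguments": {
  "plan": [
    [[-0.001,0.001,0.04],[0,0,0]],
    [[-0.001,0.001,0.075],[0,0,0]],
    [[-0.001,0.001,0.095],[0,0,0]],
    [[-0.001,0.001,0.104],[0,0,0]],
    [[-0.001,0.001,0.104],[0,0,0]]
  ]
}}

```text
time: 7.25
eef_pos: [0.4805, 0.0559, 0.0401]
orientation: [0.088, 0.996, -0.0, -0.001]
ft_force: [-0.4, 0.2, -0.4]
grip_width: 0.0514
grasp_force: 0.0
```

>>> {"name": "carry_out", "arguments": {
  "plan": [
    [[0,0,0],[0,0,0]],
    [[0,0,0],[0,0,0]],
    [[0,0,0],[0,0,0]],
    [[0,0,0],[0,0,0]],
    [[0,0,0],[0,0,0]],
    [[0,0,0],[0,0,0]]
  ],
  "jaw": -1,
  "newtons": 50
}}

```text
time: 7.85
eef_pos: [0.4827, 0.0566, 0.043]
orientation: [0.087, 0.996, -0.0, 0.002]
ft_force: [-1.0, -2.3, 6.8]
grip_width: 0.0283
grasp_force: 49.9
```

>>> {"name": "carry_out", "arguments": {
  "plan": [
    [[0,0,-0.02],[0,0,0]],
    [[0,0,-0.06],[0,0,0]],
    [[0,0,-0.1],[0,0,0]],
    [[0,0,-0.1],[0,0,0]],
    [[0,0,-0.1],[0,0,0]]
  ]
}}

```text
time: 8.35
eef_pos: [0.4821, 0.0569, 0.1427]
orientation: [0.087, 0.996, 0.0, 0.002]
ft_force: [-0.3, -0.7, -1.4]
grip_width: 0.0279
grasp_force: 49.4
```

Run:
```python
from h import *
d=snap("wrist","w3");st();P=cloud(d);Z=P[...,2]
i=d["image"];cv2.imwrite("pics/w3c.png",i[200:])
go(.4995,.246,.1,80)
```

```text
t 8.4 [0.4809 0.057  0.1411] yaw 80.0 w 0.0276 F [-0.5 -0.1 -1. ] j [-0.05 -0.    1.99  0.    1.15 -1.44]
shift [0.0145 0.1894 0.0411] turn [0.0001 0.0001 0.0001] rows>= 4 j6 -1.1
```

View pics/w3c.png

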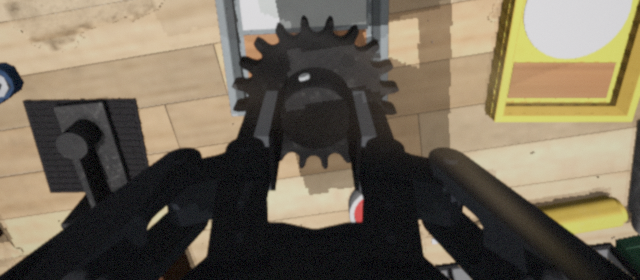

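The gear is held level at the hub, with its disc centred near crop (318,92). The bracket is parked on the mat at (85,145).

>>> {"name": "carry_out", "arguments": {
  "plan": [
    [[0.004,0.05,0.0],[0,0,0]],
    [[0.008,0.1,0.0],[0,0,0]],
    [[0.011,0.145,0.02],[0,0,0]],
    [[0.0145,0.189,0.035],[0,0,0]],
    [[0.0145,0.189,0.041],[0,0,0]],
    [[0.0145,0.189,0.041],[0,0,0]],
    [[0.0145,0.189,0.041],[0,0,0]]
  ]
}}

```text
time: 9.1
eef_pos: [0.4987, 0.2445, 0.099]
orientation: [0.087, 0.996, -0.001, -0.001]
ft_force: [-0.9, -0.3, -0.9]
grip_width: 0.028
grasp_force: 49.5
```

Run:
```python
from h import *
d=snap("wrist","w4");st();P=cloud(d);Z=P[...,2];V=d["image"].max(2)
s=ctrl.read_state();zt=s["eef_pos"][2]
m=(abs(Z-(zt-.030))<.004)&(V<90)&(np.abs(P[...,1]-s["eef_pos"][1])<.05);m[:, :200]=0;m[:,440:]=0
q=P[m][:,:2]*1000
print(len(q),q.min(0),q.max(0))
c,r=cv2.minEnclosingCircle(q.astype(np.float32));print("gear circ",c,r)
hs=cv2.cvtColor(d["image"],cv2.COLOR_BGR2HSV);H,S,_=cv2.split(hs)
t=(Z>.014)&(Z<.024)&(H>18)&(H<36)&(S>120)&(P[...,0]<.56)&(P[...,0]>.43)
w=P[t][:,:2]*1000;print(len(w),w.min(0),w.max(0))
e=np.array([np.cos(np.radians(-10)),np.sin(np.radians(-10))]);n=np.array([-e[1],e[0]]);
print("tray local along x",np.percentile(w@e,[.5,99.5]),"y",np.percentile(w@n,[.5,99.5]), "gear local",np.dot(c,e),np.dot(c,n),"eef",s["eef_pos"][:2]@e*1000,s["eef_pos"][:2]@n*1000)
```

```text
t 9.2 [0.4994 0.2444 0.0998] yaw 79.9 w 0.028 F [ 0.4 -0.9 -0.9] j [ 0.31  0.23  1.83 -0.    1.08 -1.08]
7715 [459.25391207 207.72938855] [534.34921412 281.94588857]
gear circ (496.8869323730469, 245.06922912597656) 37.90629577636719
6214 [438.23540302 186.21961403] [559.69518063 305.12087645]
tray local along x [396.08946177 497.98667873] y [276.20839888 380.42924494] gear local 446.78227833146406 327.6295871810778 eef 449.35875188719575 327.35832973886863
```

View pics/w4.png

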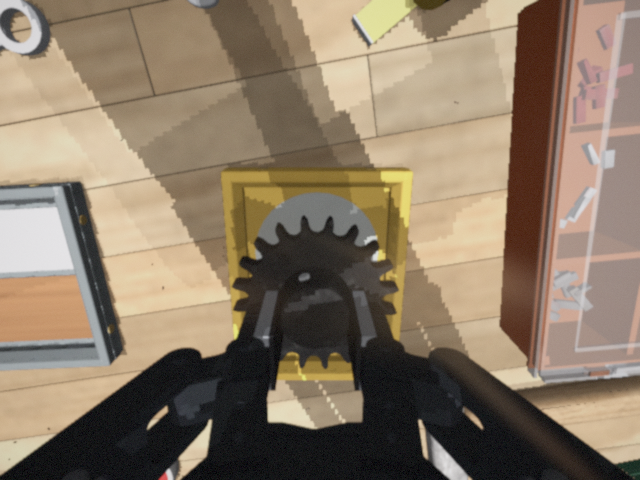

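The gear is over the white disc inside the tray walls, with less than 1.5 mm of correction needed.

>>> {"name": "carry_out", "arguments": {
  "plan": [
    [[-0.001,0.0005,0.03],[0,0,0]],
    [[-0.001,0.0005,0.045],[0,0,0]],
    [[-0.001,0.0005,0.052],[0,0,0]],
    [[-0.001,0.0005,0.056],[0,0,0]],
    [[-0.001,0.0005,0.058],[0,0,0]],
    [[-0.001,0.0005,0.058],[0,0,0]]
  ]
}}

```text
time: 9.75
eef_pos: [0.5014, 0.2458, 0.0432]
orientation: [0.087, 0.996, 0.0, 0.001]
ft_force: [0.8, 0.5, -0.1]
grip_width: 0.0277
grasp_force: 49.5
```

>>> {"name": "carry_out", "arguments": {
  "plan": [
    [[0,0,0],[0,0,0]],
    [[0,0,0],[0,0,0]],
    [[0,0,0],[0,0,0]]
  ],
  "jaw": -0.1
}}

```text
time: 10.05
eef_pos: [0.5011, 0.246, 0.0427]
orientation: [0.087, 0.996, 0.0, 0.0]
ft_force: [0.5, -0.2, 0.4]
grip_width: 0.0385
grasp_force: 0.0
```

>>> {"name": "carry_out", "arguments": {
  "plan": [
    [[0,0,-0.05],[0,0,0]],
    [[0,0,-0.1],[0,0,0]],
    [[0,0,-0.12],[0,0,0]],
    [[0,0,-0.12],[0,0,0]]
  ],
  "jaw": 0.1
}}

```text
time: 10.45
eef_pos: [0.5037, 0.2468, 0.1673]
orientation: [0.087, 0.996, 0.002, 0.004]
ft_force: [0.0, 1.2, -0.7]
grip_width: 0.0468
grasp_force: 0.0
```

Run:
```python
from h import *
st();d=snap("top","t3");P=cloud(d);Z=P[...,2]
m=(P[...,1]>.18)&(P[...,1]<.3)&(P[...,0]>.44)&(P[...,0]<.6)
hub=m&(Z>.024);q=P[hub];print("hub",np.median(q,0),np.round((q.max(0)+q.min(0))/2,4))
V=d["image"].max(2);t=m&(V<70)&(Z<.02)&(Z>.007);print("disc",rect(d,(m&(V<70)),.013),np.median(Z[t]),Z[t].std())
go(.5355,-.138,.1,84.6)
```

```text
t 10.4 [0.5037 0.2468 0.1673] yaw 80.0 w 0.0468 F [ 0.   1.2 -0.7] j [ 0.32  0.14  1.79  0.    1.2  -1.08]
hub [0.50517008 0.21356353 0.50808488] [0.5017 0.2281 0.288 ]
disc (array([519.8, 337. ], dtype=float32), array([254.1, 121.9], dtype=float32), np.float32(61.9)) 0.011936778654254875 0.0019788630987982547
shift [-0.0993 -0.3729  0.0642] turn [ 0.0043 -0.0021  2.041 ] rows>= 21 j6 1.27
```

>>> {"name": "carry_out", "arguments": {
  "plan": [
    [[-0.013,-0.048,0.0],[0,0,-0.02]],
    [[-0.026,-0.096,0],[0,0,-0.0535]],
    [[-0.038,-0.144,0],[0,0,-0.0535]],
    [[-0.05,-0.19,0],[0,0,-0.0535]],
    [[-0.063,-0.237,0],[0,0,-0.0535]],
    [[-0.075,-0.28,0],[0,0,-0.0535]],
    [[-0.087,-0.327,0.02],[0,0,-0.0535]],
    [[-0.097,-0.365,0.04],[0,0,-0.0535]],
    [[-0.099,-0.373,0.064],[0,0,-0.0535]],
    [[-0.099,-0.373,0.064],[0,0,-0.0535]],
    [[-0.099,-0.373,0.064],[0,0,-0.0535]],
    [[-0.099,-0.373,0.064],[0,0,-0.0535]]
  ]
}}

```text
time: 11.7
eef_pos: [0.5338, -0.1378, 0.0988]
orientation: [0.046, 0.999, 0.0, 0.0]
ft_force: [0.8, -0.1, 0.9]
grip_width: 0.0468
grasp_force: 0.0
```

Run:
```python
from h import *
d=snap("wrist","w5");st();P=cloud(d);Z=P[...,2]
m=(Z>.019)&(Z<.032)&(abs(P[...,0]-.535)<.016)&(abs(P[...,1]+.138)<.02);q=P[m]
print(len(q),(q.max(0)+q.min(0))/2,np.ptp(q,0),np.median(q[:,2]))
go(.5355,-.138,.041,84.6)
```

```text
t 11.8 [ 0.5341 -0.1378  0.0993] yaw 84.7 w 0.0472 F [-0.6 -0.5  0.4] j [-0.4   0.21  1.85  0.    1.08 -1.87]
1502 [ 0.53571003 -0.13737407  0.02336071] [0.03055338 0.02381835 0.00868667] 0.025551582574659972
shift [-0.0013 -0.0001  0.0583] turn [-0.0002  0.0009  0.001 ] rows>= 2 j6 -1.87
```

>>> {"name": "carry_out", "arguments": {
  "plan": [
    [[-0.0015,0,0.03],[0,0,0]],
    [[-0.0015,0,0.05],[0,0,0]],
    [[-0.0015,0,0.058],[0,0,0]],
    [[-0.0015,0,0.058],[0,0,0]],
    [[-0.0015,0,0.058],[0,0,0]]
  ]
}}

```text
time: 12.25
eef_pos: [0.5359, -0.1387, 0.0416]
orientation: [0.047, 0.999, -0.0, 0.001]
ft_force: [0.1, 1.2, -0.2]
grip_width: 0.0469
grasp_force: 0.0
```

>>> {"name": "carry_out", "arguments": {
  "plan": [
    [[0,0,0],[0,0,0]],
    [[0,0,0],[0,0,0]],
    [[0,0,0],[0,0,0]],
    [[0,0,0],[0,0,0]],
    [[0,0,0],[0,0,0]],
    [[0,0,0],[0,0,0]]
  ],
  "jaw": -1
}}

```text
time: 12.85
eef_pos: [0.5361, -0.1393, 0.042]
orientation: [0.047, 0.999, -0.0, 0.001]
ft_force: [-0.9, 1.4, 6.0]
grip_width: 0.0217
grasp_force: 48.7
```

>>> {"name": "carry_out", "arguments": {
  "plan": [
    [[0,0,-0.02],[0,0,0]],
    [[0,0,-0.06],[0,0,0]],
    [[0,0,-0.1],[0,0,0]],
    [[0,0,-0.1],[0,0,0]],
    [[0,0,-0.1],[0,0,0]]
  ]
}}

```text
time: 13.35
eef_pos: [0.536, -0.1393, 0.1421]
orientation: [0.047, 0.999, -0.001, 0.002]
ft_force: [-0.7, 0.1, -1.5]
grip_width: 0.021
grasp_force: 49.0
```

Run:
```python
from h import *
st()
# grey tray centre: mean of top & wrist
c=np.array([482.4,51.0]);a=np.radians(-7);e=np.array([np.cos(a),np.sin(a)]);n=np.array([-e[1],e[0]])
b=(c-25*e+20*n)/1000;print(b)
go(b[0],b[1],.14,-7)
```

```text
t 13.3 [ 0.536  -0.1393  0.1421] yaw 84.6 w 0.021 F [-0.7  0.1 -1.5] j [-0.4   0.16  1.82  0.    1.16 -1.87]
[0.46002373 0.07389766]
shift [0.0958 0.2051 0.0016] turn [0.0013 0.0024 1.0657] rows>= 11 j6 0.14
```

>>> {"name": "carry_out", "arguments": {
  "plan": [
    [[0.02,0.045,0],[0,0,0.1]],
    [[0.04,0.09,0],[0,0,0.2]],
    [[0.06,0.13,0],[0,0,0.3]],
    [[0.08,0.17,0],[0,0,0.4]],
    [[0.096,0.205,0],[0,0,0.5]],
    [[0.096,0.205,0],[0,0,0.6]],
    [[0.096,0.205,0],[0,0,0.7]],
    [[0.096,0.205,0],[0,0,0.8]],
    [[0.096,0.205,0],[0,0,0.9]],
    [[0.096,0.205,0],[0,0,1.0]],
    [[0.096,0.205,0],[0,0,1.0]],
    [[0.096,0.205,0],[0,0,1.0]],
    [[0.096,0.205,0],[0,0,1.0]]
  ]
}}

```text
time: 14.65
eef_pos: [0.4579, 0.0742, 0.1392]
orientation: [0.715, 0.699, -0.001, -0.001]
ft_force: [0.1, -0.4, 0.5]
grip_width: 0.0214
grasp_force: 49.1
```

Run:
```python
from h import *
st();go(.46,.0739,.095,-7)
```

```text
t 14.7 [0.4579 0.0742 0.1392] yaw -1.3 w 0.0214 F [ 0.1 -0.4  0.5] j [-0.01 -0.05  2.04  0.    1.15  0.01]
shift [-0.0003  0.0022  0.0442] turn [-0.0014  0.0001  0.0665] rows>= 1 j6 0.11
```

>>> {"name": "carry_out", "arguments": {
  "plan": [
    [[0,0.002,0.02],[0,0,0.0665]],
    [[0,0.002,0.044],[0,0,0.0665]],
    [[0,0.002,0.044],[0,0,0.0665]],
    [[0,0.002,0.044],[0,0,0.0665]],
    [[0,0.002,0.044],[0,0,0.0665]]
  ]
}}

```text
time: 15.15
eef_pos: [0.4614, 0.0742, 0.0973]
orientation: [0.749, 0.662, 0.001, 0.0]
ft_force: [-0.7, 1.2, -0.3]
grip_width: 0.0215
grasp_force: 49.1
```

Run:
```python
from h import *
d=snap("wrist","w6");pickle.dump(d,open("w6.pkl","wb"));st();s=ctrl.read_state();print("cam",-d["view"][:3,:3].T@d["view"][:3,3])
P=cloud(d);Z=P[...,2];V=d["image"].max(2);hs=cv2.cvtColor(d["image"],cv2.COLOR_BGR2HSV);S=hs[...,1]
a=np.radians(-7);e=np.array([np.cos(a),np.sin(a)]);n=np.array([-e[1],e[0]])
t=(Z>.0145)&(Z<.022)&(S<70)&(P[...,0]>.38)&(P[...,0]<.57)&(P[...,1]>-.05)&(P[...,1]<.15);w=P[t][:,:2]*1000
print("tray",len(w),"x",np.percentile(w@e,[.3,99.7]),"y",np.percentile(w@n,[.3,99.7]))
zb=s["eef_pos"][2]-.039+.006;b=(abs(Z-zb)<.003)&(V<100)&(np.abs(P[...,0]-.46)<.06);w=P[b][:,:2]*1000
print("base",len(w),"x",np.percentile(w@e,[.3,99.7]),"y",np.percentile(w@n,[.3,99.7]),"eef",s["eef_pos"][:2]@e,s["eef_pos"][:2]@n)
```

```text
t 15.2 [0.4616 0.0742 0.0975] yaw -7.0 w 0.0211 F [ 0.2 -1.1  0.3] j [-0.01  0.02  2.06 -0.    1.05  0.11]
cam [0.47129857 0.15397712 0.21406934]
tray 5812 x [413.75758359 531.315663  ] y [ 73.34283303 167.2434568 ]
base 5181 x [429.22966513 468.19818139] y [ 73.46847946 158.85487113] eef 0.44913005511083876 0.12990320167036273
```

View pics/w6.png

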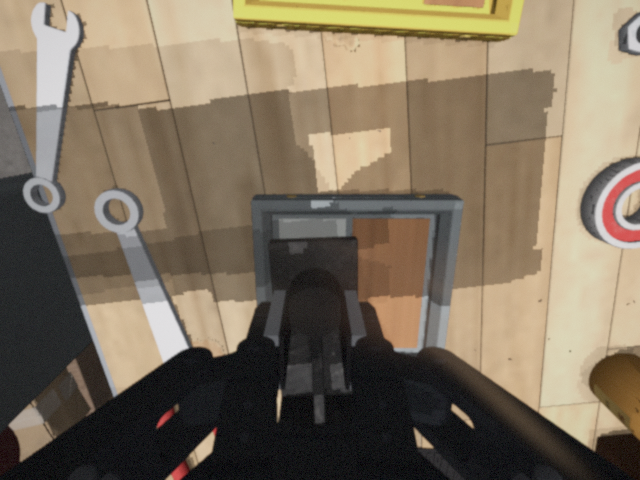

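The bracket's base end (row 238) and sides (columns 270-357) are inside the grey tray, over the white strip. I'll check the end margin along the tray's y axis before lowering.

Run:
```python
from h import *
d=pickle.load(open("w6.pkl","rb"));P=cloud(d);Z=P[...,2]
a=np.radians(-7);e=np.array([np.cos(a),np.sin(a)]);n=np.array([-e[1],e[0]])
for r in range(190,262,3):
    q=P[r,300:335];c=np.median(q,0);print(r,np.round([c[:2]@n*1000,c[2]*1000],1),end=' | ')
print()
for uv,h in(((270,238),.0645),((357,238),.0645),((315,195),.018),((315,215),.005)):
    p=ray(d,uv,h)[0,:2]*1000;print(uv,p@e,p@n)
```

```text
190 [168.8  -0.8] | 193 [167.   -1.2] | 196 [167.    7.7] | 199 [167.   15.8] | 202 [165.7  17.1] | 205 [163.8  16.9] | 208 [162.2  17.3] | 211 [160.2  15.5] | 214 [155.5   4.3] | 217 [153.7   4.3] | 220 [151.9   4.7] | 223 [150.1   4.6] | 226 [148.2   4.6] | 229 [146.2   4.6] | 232 [144.4   4.7] | 235 [142.5   4.8] | 238 [158.8  59.6] | 241 [158.2  61.9] | 244 [156.9  62.1] | 247 [155.5  61.8] | 250 [154.  62.] | 253 [152.7  62.1] | 256 [151.3  62.3] | 259 [149.9  62.2] | 
(270, 238) 429.9123391700866 160.50307608780824
(357, 238) 467.5296014927308 160.45479969502549
(315, 195) 449.4845427518759 169.7263007958374
(315, 215) 449.50970542897886 155.0245993598033
```

>>> {"name": "carry_out", "arguments": {
  "plan": [
    [[-0.003,-0.001,0.01],[0,0,0]],
    [[-0.0055,-0.001,0.025],[0,0,0]],
    [[-0.0055,-0.001,0.04],[0,0,0]],
    [[-0.0055,-0.001,0.048],[0,0,0]],
    [[-0.0055,-0.001,0.052],[0,0,0]],
    [[-0.0055,-0.001,0.053],[0,0,0]],
    [[-0.0055,-0.001,0.053],[0,0,0]]
  ]
}}

```text
time: 15.9
eef_pos: [0.4584, 0.0688, 0.0453]
orientation: [0.749, 0.662, -0.001, -0.001]
ft_force: [-13.1, -1.8, 24.7]
grip_width: 0.0214
grasp_force: 51.7
```

Run:
```python
from h import *
d=snap("wrist","w7");st();P=cloud(d);Z=P[...,2]
a=np.radians(-7);e=np.array([np.cos(a),np.sin(a)]);n=np.array([-e[1],e[0]])
for r in range(200,330,5):
    q=P[r,300:335];c=np.median(q,0);print(r,np.round([c[:2]@n*1000,c[2]*1000],1),end=' | ')
```

```text
t 15.9 [0.4584 0.0687 0.0453] yaw -7.0 w 0.0213 F [-13.3  -0.6  24.7] j [-0.02  0.11  2.09 -0.    0.94  0.1 ]
200 [168.4  -1.1] | 205 [167.   3.] | 210 [167.1  12.2] | 215 [166.2  17. ] | 220 [164.1  17.3] | 225 [161.7  17.2] | 230 [158.2  12.1] | 235 [153.4   4.1] | 240 [152.6   9.1] | 245 [150.7  10.2] | 250 [148.2  10. ] | 255 [145.8  10.1] | 260 [143.5  10.2] | 265 [141.2  10.2] | 270 [139.4  10.9] | 275 [139.2  16.7] | 280 [139.3  21.6] | 285 [139.2  26.5] | 290 [138.2  29.2] | 295 [136.1  29.3] | 300 [133.7  29.3] | 305 [131.3  29.2] | 310 [129.1  29.2] | 315 [126.8  29.2] | 320 [124.3  29.1] | 325 [121.8  29. ] |
```

>>> {"name": "carry_out", "arguments": {
  "plan": [
    [[0,0,-0.001],[0,0,0]],
    [[0,0,-0.001],[0,0,0]],
    [[0,0,-0.001],[0,0,0]]
  ],
  "jaw": -0.1
}}

```text
time: 16.25
eef_pos: [0.4593, 0.0689, 0.0444]
orientation: [0.749, 0.662, 0.0, 0.0]
ft_force: [0.1, 0.1, -0.3]
grip_width: 0.0381
grasp_force: 0.0
```

>>> {"name": "carry_out", "arguments": {
  "plan": [
    [[0,0,-0.03],[0,0,0]],
    [[0,0,-0.08],[0,0,0]],
    [[0,0,-0.13],[0,0,0]],
    [[0,0,-0.15],[0,0,0]],
    [[0,0,-0.15],[0,0,0]]
  ],
  "jaw": 0.45
}}

```text
time: 16.75
eef_pos: [0.4618, 0.0689, 0.1985]
orientation: [0.749, 0.662, 0.003, 0.003]
ft_force: [1.0, -0.4, -0.7]
grip_width: 0.062
grasp_force: 0.0
```

Run:
```python
from h import *
st();go(.612,-.292,.2,4.2)
```

```text
t 16.8 [0.4618 0.0689 0.1985] yaw -7.1 w 0.062 F [ 1.  -0.4 -0.7] j [-0.02 -0.12  1.99  0.    1.26  0.1 ]
shift [-3.397e-01  1.934e-01 -2.000e-04] turn [ 0.0055 -0.     -0.131 ] rows>= 8 j6 -0.69
```

>>> {"name": "carry_out", "arguments": {
  "plan": [
    [[-0.042,0.024,0],[0,0,-0.05]],
    [[-0.085,0.048,0],[0,0,-0.1]],
    [[-0.127,0.072,0],[0,0,-0.131]],
    [[-0.17,0.096,0],[0,0,-0.131]],
    [[-0.212,0.12,0],[0,0,-0.131]],
    [[-0.255,0.145,0],[0,0,-0.131]],
    [[-0.297,0.169,0],[0,0,-0.131]],
    [[-0.33,0.187,0],[0,0,-0.131]],
    [[-0.34,0.193,0],[0,0,-0.131]],
    [[-0.34,0.193,0],[0,0,-0.131]],
    [[-0.34,0.193,0],[0,0,-0.131]]
  ]
}}

```text
time: 17.85
eef_pos: [0.608, -0.2908, 0.1926]
orientation: [0.681, 0.733, -0.0, -0.002]
ft_force: [0.2, -0.0, 0.4]
grip_width: 0.062
grasp_force: 0.0
```

Run:
```python
from h import *
d=snap("wrist","w8");st();P=cloud(d);Z=P[...,2]
m=(abs(Z-.041)<.006)&(abs(P[...,0]-.612)<.05)&(abs(P[...,1]+.292)<.06);print(m.sum())
r=rect(d,m,.042);print("narrow",r)
t=snap("top","t4");P=cloud(t);Z=P[...,2];b=(P[...,0]>.4)&(P[...,0]<.6)
m=b&(abs(P[...,1]-.245)<.08)&(Z>.023)&(Z<.035);q=P[m];print("hub",np.round((q.max(0)+q.min(0))/2,4),np.ptp(q,0),np.median(q[:,2]))
V=t["image"].max(2);print("gear",rect(t,b&(abs(P[...,1]-.245)<.08)&(V<70),.013))
m=b&(abs(P[...,1]-.05)<.06)&(V<70)&(Z>.007);print("bracket base",rect(t,m,.011))
m=b&(abs(P[...,1]-.05)<.06)&(Z>.036);q=P[m];print("flange",np.round((q.max(0)+q.min(0))/2,4),np.median(q[:,2]))
cv2.imwrite('pics/t4c.png',cv2.resize(t["image"][225:340,130:330],None,fx=4,fy=4))
```

```text
t 17.9 [ 0.6082 -0.2905  0.1932] yaw 4.3 w 0.0618 F [ 0.3  0.5 -0.2] j [-0.56  0.38  1.45  0.    1.31 -0.64]
3676
narrow (array([ 611.8, -293.4], dtype=float32), array([76.9, 29.7], dtype=float32), np.float32(93.0))
hub [0.4875 0.2633 0.0279] [0.05646834 0.06592931 0.00962519] 0.028152400133559383
gear (array([504.5, 247.9], dtype=float32), array([42.4, 33.9], dtype=float32), np.float32(22.0))
bracket base (array([455. ,  47.4], dtype=float32), array([80.4, 40. ], dtype=float32), np.float32(88.9))
flange [0.4554 0.0106 0.0411] 0.04191055230718705
```

View pics/t4c.png

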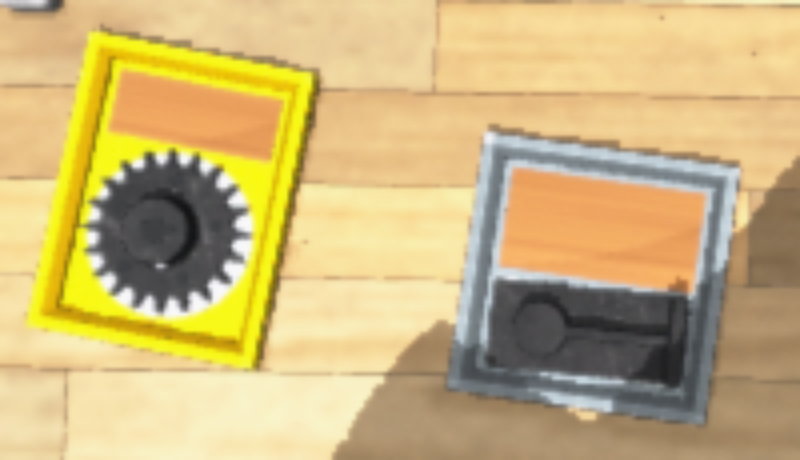

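The gear sits centred on its white disc at crop (170,230) and the bracket lies on the white strip at (590,325). Both brown areas are free.

```bash
python3 -c "
from h import *
go(.6117,-.2932,.043,3.5)"
```

```text
shift [-0.0033  0.0032  0.1507] turn [-0.0007 -0.0008  0.0091] rows>= 4 j6 -0.63
```

>>> {"name": "carry_out", "arguments": {
  "plan": [
    [[-0.003,0.003,0.04],[0,0,0.009]],
    [[-0.003,0.003,0.08],[0,0,0.009]],
    [[-0.003,0.003,0.12],[0,0,0.009]],
    [[-0.003,0.003,0.145],[0,0,0.009]],
    [[-0.003,0.003,0.151],[0,0,0.009]],
    [[-0.003,0.003,0.151],[0,0,0.009]]
  ]
}}

```text
time: 18.55
eef_pos: [0.6115, -0.2936, 0.0428]
orientation: [0.685, 0.728, -0.0, -0.001]
ft_force: [0.9, 0.4, -0.5]
grip_width: 0.0622
grasp_force: 0.0
```

>>> {"name": "carry_out", "arguments": {
  "plan": [
    [[0,0,0],[0,0,0]],
    [[0,0,0],[0,0,0]],
    [[0,0,0],[0,0,0]],
    [[0,0,0],[0,0,0]],
    [[0,0,0],[0,0,0]],
    [[0,0,0],[0,0,0]]
  ],
  "jaw": -1,
  "newtons": 60
}}

```text
time: 19.15
eef_pos: [0.6137, -0.296, 0.0463]
orientation: [0.686, 0.728, 0.001, 0.002]
ft_force: [0.2, 0.5, 6.3]
grip_width: 0.0287
grasp_force: 61.4
```

>>> {"name": "carry_out", "arguments": {
  "plan": [
    [[0,0,-0.02],[0,0,0]],
    [[0,0,-0.06],[0,0,0]],
    [[0,0,-0.11],[0,0,0]],
    [[0,0,-0.15],[0,0,0]],
    [[0,0,-0.15],[0,0,0]],
    [[0,0,-0.15],[0,0,0]]
  ]
}}

```text
time: 19.75
eef_pos: [0.6128, -0.2956, 0.1957]
orientation: [0.686, 0.728, 0.0, 0.002]
ft_force: [0.8, -0.2, -2.0]
grip_width: 0.0289
grasp_force: 60.4
```

Run:
```python
from h import *
st()
c=np.array([515,242.]);a=np.radians(-10);e=np.array([np.cos(a),np.sin(a)])
b=(c+39.5*e)/1000;print(b);go(b[0],b[1],.19,-10)
```

```text
t 19.8 [ 0.6128 -0.2956  0.1957] yaw 3.4 w 0.0289 F [ 0.8 -0.2 -2. ] j [-0.57  0.39  1.43 -0.    1.32 -0.62]
[0.55389991 0.2351409 ]
shift [ 0.5334 -0.0272  0.0044] turn [0.0024 0.0014 0.1561] rows>= 11 j6 0.46
```

>>> {"name": "carry_out", "arguments": {
  "plan": [
    [[0.048,-0.0025,0],[0,0,0.03]],
    [[0.097,-0.005,0],[0,0,0.06]],
    [[0.145,-0.0075,0],[0,0,0.09]],
    [[0.194,-0.01,0],[0,0,0.12]],
    [[0.242,-0.0125,0],[0,0,0.15]],
    [[0.291,-0.015,0],[0,0,0.156]],
    [[0.339,-0.017,0],[0,0,0.156]],
    [[0.388,-0.02,0],[0,0,0.156]],
    [[0.436,-0.022,0],[0,0,0.156]],
    [[0.485,-0.025,0],[0,0,0.156]],
    [[0.533,-0.027,0],[0,0,0.156]],
    [[0.533,-0.027,0.04],[0,0,0.156]],
    [[0.533,-0.027,0.08],[0,0,0.156]],
    [[0.533,-0.027,0.08],[0,0,0.156]],
    [[0.533,-0.027,0.08],[0,0,0.156]]
  ]
}}

```text
time: 21.25
eef_pos: [0.5515, 0.2348, 0.1114]
orientation: [0.766, 0.643, -0.002, -0.001]
ft_force: [1.2, 0.1, 0.1]
grip_width: 0.0288
grasp_force: 60.3
```

Run:
```python
from h import *
d=snap("wrist","w9");pickle.dump(d,open("w9.pkl","wb"));st();s=ctrl.read_state();cv2.imwrite("pics/w9.png",d["image"])
go(.554,.2355,.0995,-10)
P=cloud(d);Z=P[...,2];hs=cv2.cvtColor(d["image"],cv2.COLOR_BGR2HSV);H,S,V=cv2.split(hs)
a=np.radians(-10);e=np.array([np.cos(a),np.sin(a)]);n=np.array([-e[1],e[0]])
t=(Z>.0145)&(Z<.022)&(H>18)&(H<36)&(S>120);w=P[t][:,:2]*1000
print("tray",len(w),"x",np.percentile(w@e,[.3,99.7]),"y",np.percentile(w@n,[.3,99.7]))
zt=s["eef_pos"][2]-.0455+.042
m=(abs(Z-zt)<.006)&(H<20)&(S>60)&(V>30);w=P[m][:,:2]*1000
print("chock",len(w),"x",np.percentile(w@e,[.3,99.7]),"y",np.percentile(w@n,[.3,99.7]),"eef",s["eef_pos"][:2]@e*1000,s["eef_pos"][:2]@n*1000)
```

```text
t 21.3 [0.5534 0.2351 0.1137] yaw -10.0 w 0.0288 F [-0.1 -0.5 -0.5] j [ 0.27  0.3   1.71 -0.    1.13  0.45]
shift [0.0005 0.0006 0.0142] turn [-0.0003  0.0002 -0.0002] rows>= 1 j6 0.45
tray 9691 x [396.87135061 645.83572395] y [276.51590966 399.2042848 ]
chock 13700 x [487.66087061 529.69955428] y [290.82501143 366.9416051 ] eef 504.13032289712044 327.6060518015183
```

View pics/w9.png

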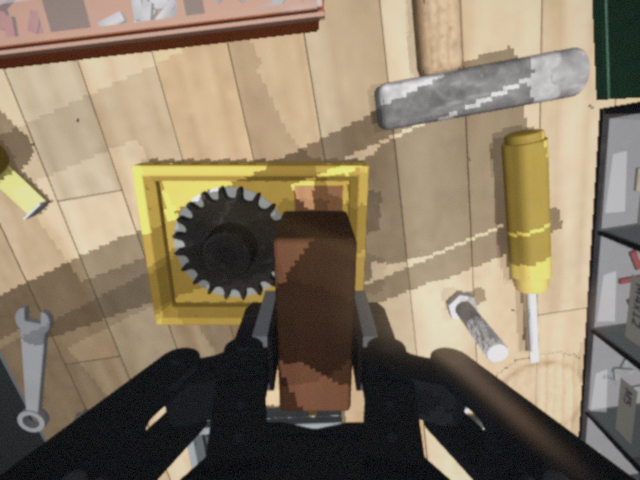

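The chock is held square over the brown rectangle, with its front edge at row 212. The gear is clear of it at (230,240).

>>> {"name": "carry_out", "arguments": {
  "plan": [
    [[0,0.0005,0.03],[0,0,0]],
    [[0,0.0005,0.045],[0,0,0]],
    [[0,0.0005,0.055],[0,0,0]],
    [[0,0.0005,0.06],[0,0,0]],
    [[0,0.0005,0.062],[0,0,0]],
    [[0,0.0005,0.063],[0,0,0]],
    [[0,0.0005,0.063],[0,0,0]]
  ]
}}

```text
time: 22.0
eef_pos: [0.5543, 0.2355, 0.0513]
orientation: [0.766, 0.643, 0.001, 0.0]
ft_force: [-0.5, -0.3, -0.0]
grip_width: 0.029
grasp_force: 60.7
```

Run:
```python
from h import *
d=snap("wrist","w10");st();P=cloud(d);Z=P[...,2]
for r in range(200,420,20):
    c=np.median(P[r,300:330],0);print(r,np.round(c*1000,1),end=' | ')
```

```text
t 22.1 [0.5543 0.2355 0.0513] yaw -10.0 w 0.0287 F [-1.2 -0.7  1.8] j [ 0.27  0.39  1.73 -0.    1.02  0.45]
200 [562.7 281.7  17. ] | 220 [561.4 274.8  22.8] | 240 [561.2 273.9  45.8] | 260 [560.3 266.6  46.1] | 280 [558.6 258.8  46.3] | 300 [557.2 250.7  46.2] | 320 [555.7 242.3  46.2] | 340 [554.1 233.5  46.3] | 360 [552.5 224.5  46.2] | 380 [550.9 215.1  46.4] | 400 [549.1 205.4  46.1] |
```

>>> {"name": "carry_out", "arguments": {
  "plan": [
    [[0,0,0],[0,0,0]],
    [[0,0,0],[0,0,0]],
    [[0,0,0],[0,0,0]]
  ],
  "jaw": -0.1
}}

```text
time: 22.35
eef_pos: [0.5539, 0.2354, 0.0505]
orientation: [0.766, 0.643, 0.0, 0.0]
ft_force: [0.2, -0.4, -0.6]
grip_width: 0.0387
grasp_force: 0.0
```

>>> {"name": "carry_out", "arguments": {
  "plan": [
    [[0,0,-0.03],[0,0,0]],
    [[0,0,-0.08],[0,0,0]],
    [[0,0,-0.13],[0,0,0]],
    [[0,0,-0.15],[0,0,0]],
    [[0,0,-0.15],[0,0,0]]
  ]
}}

```text
time: 22.85
eef_pos: [0.5564, 0.2361, 0.2057]
orientation: [0.766, 0.643, 0.004, 0.002]
ft_force: [1.5, 0.2, 0.2]
grip_width: 0.0385
grasp_force: 0.0
```

Run:
```python
from h import *
st();go(.676,-.143,.2,.9)
```

```text
t 22.9 [0.5564 0.2361 0.2057] yaw -10.0 w 0.0385 F [1.5 0.2 0.2] j [0.27 0.2  1.64 0.   1.29 0.45]
shift [-0.3527  0.1834  0.0058] turn [ 0.0058 -0.0022 -0.1266] rows>= 8 j6 -0.35
```

>>> {"name": "carry_out", "arguments": {
  "plan": [
    [[-0.048,0.01,0],[0,0,-0.05]],
    [[-0.096,0.025,0],[0,0,-0.1]],
    [[-0.144,0.045,0],[0,0,-0.127]],
    [[-0.19,0.065,0],[0,0,-0.127]],
    [[-0.236,0.085,0],[0,0,-0.127]],
    [[-0.282,0.105,0],[0,0,-0.127]],
    [[-0.32,0.135,0],[0,0,-0.127]],
    [[-0.345,0.165,0],[0,0,-0.127]],
    [[-0.353,0.183,0.006],[0,0,-0.127]],
    [[-0.353,0.183,0.006],[0,0,-0.127]],
    [[-0.353,0.183,0.006],[0,0,-0.127]],
    [[-0.353,0.183,0.006],[0,0,-0.127]]
  ],
  "jaw": 0.7
}}

```text
time: 24.05
eef_pos: [0.6718, -0.1429, 0.1934]
orientation: [0.701, 0.713, -0.0, -0.001]
ft_force: [0.9, 1.1, -0.3]
grip_width: 0.0724
grasp_force: 0.0
```

Run:
```python
from h import *
d=snap("wrist","w11");st();P=cloud(d);Z=P[...,2]
m=(abs(Z-.041)<.006)&(abs(P[...,0]-.676)<.05)&(abs(P[...,1]+.143)<.07)
c,sz,a=rect(d,m,.042);print("wide",c,sz,a)
top=np.array([676,-143.5]);p=(c+top)/2
a=a if a>45 else a+180
# grip 8 mm toward -long axis (away from the boss end, tray -y)
L=np.array([np.cos(np.radians(a)),np.sin(np.radians(a))]);g=(p-8*L)/1000;print(g,a);go(g[0],g[1],.045,a-90)
```

```text
t 24.1 [ 0.672  -0.1428  0.194 ] yaw 1.0 w 0.0727 F [-0.2  1.4  0.6] j [-0.32  0.41  1.41  0.    1.32 -0.34]
wide [ 677.1 -142.5] [89.7 45.3] 89.9
[ 0.67653603 -0.15099999] 89.9
shift [-0.0084  0.0045  0.149 ] turn [-0.0006 -0.0003  0.0128] rows>= 3 j6 -0.33
```

Run:
```python
from h import *
d=pickle.load(open("top0.pkl","rb"));P=cloud(d).reshape(-1,3)
m=(P[:,0]>.705)&(P[:,0]<.9)&(P[:,1]<-.06)&(P[:,1]>-.24)&(P[:,2]>.01);q=P[m];print(q[:,0].min(),q[q[:,2]>.03][:,0].min(),q[:,2].max())
```

```text
0.7476415072883233 0.7476415072883233 0.17550552945609332
```

>>> {"name": "carry_out", "arguments": {
  "plan": [
    [[-0.0085,0.0045,0.03],[0,0,0.013]],
    [[-0.0085,0.0045,0.07],[0,0,0.013]],
    [[-0.0085,0.0045,0.11],[0,0,0.013]],
    [[-0.0085,0.0045,0.14],[0,0,0.013]],
    [[-0.0085,0.0045,0.149],[0,0,0.013]],
    [[-0.0085,0.0045,0.149],[0,0,0.013]]
  ]
}}

```text
time: 24.7
eef_pos: [0.6761, -0.1513, 0.0441]
orientation: [0.708, 0.706, -0.001, -0.001]
ft_force: [-0.5, 0.3, -0.1]
grip_width: 0.0723
grasp_force: 0.0
```

>>> {"name": "carry_out", "arguments": {
  "plan": [
    [[0,0,0],[0,0,0]],
    [[0,0,0],[0,0,0]],
    [[0,0,0],[0,0,0]],
    [[0,0,0],[0,0,0]],
    [[0,0,0],[0,0,0]],
    [[0,0,0],[0,0,0]]
  ],
  "jaw": -1,
  "newtons": 70
}}

```text
time: 25.3
eef_pos: [0.6795, -0.1532, 0.0488]
orientation: [0.708, 0.706, 0.001, 0.002]
ft_force: [-1.0, 1.5, 6.5]
grip_width: 0.0444
grasp_force: 73.7
```

>>> {"name": "carry_out", "arguments": {
  "plan": [
    [[0,0,-0.02],[0,0,0]],
    [[0,0,-0.06],[0,0,0]],
    [[0,0,-0.1],[0,0,0]],
    [[0,0,-0.13],[0,0,0]],
    [[0,0,-0.13],[0,0,0]],
    [[0,0,-0.13],[0,0,0]]
  ]
}}

```text
time: 25.9
eef_pos: [0.6779, -0.1527, 0.1767]
orientation: [0.708, 0.706, 0.001, 0.001]
ft_force: [0.3, -0.1, -2.3]
grip_width: 0.0444
grasp_force: 72.8
```

Run:
```python
from h import *
st()
c=np.array([482.2,51.0]);a=np.radians(-7);e=np.array([np.cos(a),np.sin(a)]);n=np.array([-e[1],e[0]])
b=(c+22.5*e-8*n)/1000;print(b);go(b[0],b[1],.18,-7)
```

```text
t 25.9 [ 0.6779 -0.1527  0.1767] yaw -0.2 w 0.0444 F [ 0.3 -0.1 -2.3] j [-0.33  0.44  1.4  -0.    1.3  -0.33]
[0.50355733 0.04031757]
shift [ 0.1925 -0.175  -0.0039] turn [0.0017 0.0005 0.0793] rows>= 6 j6 0.09
```

>>> {"name": "carry_out", "arguments": {
  "plan": [
    [[0.03,-0.035,0],[0,0,0.03]],
    [[0.06,-0.07,0],[0,0,0.06]],
    [[0.09,-0.1,0],[0,0,0.079]],
    [[0.125,-0.13,0],[0,0,0.079]],
    [[0.16,-0.155,0],[0,0,0.079]],
    [[0.1925,-0.175,0],[0,0,0.079]],
    [[0.1925,-0.175,0.04],[0,0,0.079]],
    [[0.1925,-0.175,0.065],[0,0,0.079]],
    [[0.1925,-0.175,0.065],[0,0,0.079]],
    [[0.1925,-0.175,0.065],[0,0,0.079]]
  ]
}}

```text
time: 26.9
eef_pos: [0.5018, 0.0406, 0.1091]
orientation: [0.749, 0.663, -0.001, -0.001]
ft_force: [0.7, 0.0, -1.0]
grip_width: 0.0444
grasp_force: 72.7
```

Run:
```python
from h import *
d=snap("wrist","w12");pickle.dump(d,open("w12.pkl","wb"));st();s=ctrl.read_state()
P=cloud(d);Z=P[...,2];hs=cv2.cvtColor(d["image"],cv2.COLOR_BGR2HSV);H,S,V=cv2.split(hs)
a=np.radians(-7);e=np.array([np.cos(a),np.sin(a)]);n=np.array([-e[1],e[0]])
t=(Z>.0145)&(Z<.022)&(S<70)&(P[...,0]>.38)&(P[...,0]<.57)&(P[...,1]>-.05)&(P[...,1]<.15);w=P[t][:,:2]*1000
print("tray x",np.percentile(w@e,[.3,99.7]),"y",np.percentile(w@n,[.3,99.7]))
zt=s["eef_pos"][2]-.0475+.042
for r in range(180,470,15):
    m=abs(Z[r]-zt)<.005;q=P[r][m]
    if m.sum():x=q[:,:2]@e*1000;print(r,m.sum(),np.round([x.min(),x.max(),np.median(q[:,:2]@n)*1000,np.median(q[:,2])*1000],1))
print("eef",s["eef_pos"][:2]@e*1000,s["eef_pos"][:2]@n*1000)
```

```text
t 26.9 [0.5031 0.0404 0.1104] yaw -7.0 w 0.0443 F [ 0.  -0.6 -1.3] j [-0.08  0.09  1.96  0.    1.09  0.05]
tray x [413.8156716  531.47373556] y [ 50.68847757 166.91428496]
195 45 [472.5 514.  155.9 100.2]
210 128 [470.5 515.6 150.8 101.4]
225 127 [470.6 515.6 145.3 101.4]
240 123 [470.6 515.1 139.7 101.5]
255 122 [470.8 515.1 133.9 101.6]
270 123 [470.2 515.8 128.  101.6]
285 117 [470.7 515.3 121.8 101.5]
300 117 [470.7 515.6 115.5 101.4]
315 184 [457.9 528.8 109.1 101.5]
330 120 [470.9 515.6 102.5 101.6]
345 119 [471.  515.6  95.6 101.5]
360 115 [470.9 515.8  88.5 101.5]
375 107 [470.6 515.8  81.2 101.5]
390 109 [470.7 516.2  73.6 101.4]
eef 494.3777977728809 101.41157343807967
```

View pics/w12.png

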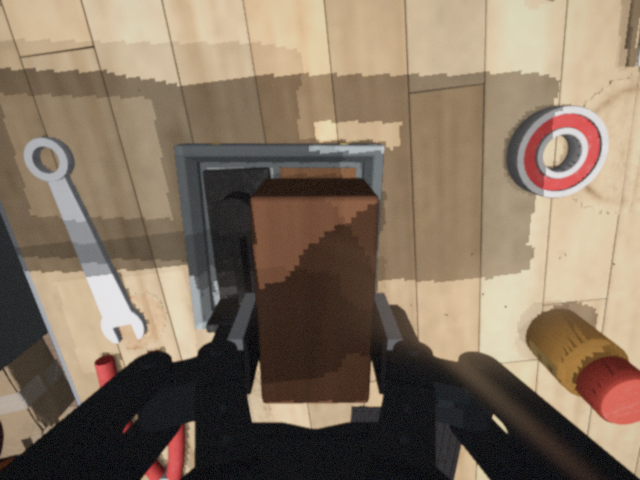

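The chock is held level and still needs about 4 mm along -y and 1.5 mm along +x. The bracket is clear at (235,230).

>>> {"name": "carry_out", "arguments": {
  "plan": [
    [[-0.0037,0.0015,0.01],[0,0,0]],
    [[-0.0037,0.0015,0.025],[0,0,0]],
    [[-0.0037,0.0015,0.038],[0,0,0]],
    [[-0.0037,0.0015,0.047],[0,0,0]],
    [[-0.0037,0.0015,0.053],[0,0,0]],
    [[-0.0037,0.0015,0.055],[0,0,0]],
    [[-0.0037,0.0015,0.055],[0,0,0]]
  ]
}}

```text
time: 27.65
eef_pos: [0.5041, 0.0367, 0.0552]
orientation: [0.749, 0.663, -0.0, -0.0]
ft_force: [0.7, -0.0, -0.8]
grip_width: 0.0444
grasp_force: 72.7
```

Run:
```python
from h import *
d=snap("wrist","w13");st();P=cloud(d);Z=P[...,2]
a=np.radians(-7);e=np.array([np.cos(a),np.sin(a)]);n=np.array([-e[1],e[0]])
for r in range(200,420,20):
    m=abs(Z[r]-.047)<.005;q=P[r][m]
    if m.sum():x=q[:,:2]@e*1000;print(r,m.sum(),np.round([x.min(),x.max(),np.median(q[:,:2]@n)*1000,np.median(q[:,2])*1000],1))
```

```text
t 27.7 [0.5043 0.0367 0.0555] yaw -7.0 w 0.0445 F [-0.1  0.2 -1.6] j [-0.08  0.19  1.98  0.    0.97  0.04]
200 130 [473.  518.1 150.7  47.2]
220 128 [473.  518.1 143.6  47.7]
240 125 [473.3 518.3 136.1  47.7]
260 123 [473.5 518.3 128.3  47.5]
280 121 [473.2 518.4 120.3  47.6]
300 137 [467.3 524.5 111.9  47.4]
320 146 [460.1 531.7 103.4  47.8]
340 116 [473.7 518.1  94.3  47.6]
360 114 [473.6 518.5  84.9  47.6]
380 110 [473.2 518.7  75.1  47.5]
400 106 [473.6 518.1  64.9  47.6]
```

>>> {"name": "carry_out", "arguments": {
  "plan": [
    [[0,-0.0005,0.001],[0,0,0]],
    [[0,-0.0005,0.0017],[0,0,0]],
    [[0,-0.0005,0.0017],[0,0,0]]
  ]
}}

```text
time: 28.0
eef_pos: [0.5038, 0.0368, 0.0539]
orientation: [0.749, 0.663, 0.0, 0.0]
ft_force: [0.2, -0.1, -1.7]
grip_width: 0.0444
grasp_force: 72.8
```

>>> {"name": "carry_out", "arguments": {
  "plan": [
    [[0,0,0],[0,0,0]],
    [[0,0,0],[0,0,0]],
    [[0,0,0],[0,0,0]]
  ],
  "jaw": 0.25
}}

```text
time: 28.3
eef_pos: [0.5038, 0.0368, 0.0539]
orientation: [0.749, 0.663, 0.0, 0.0]
ft_force: [-0.7, 0.2, 0.1]
grip_width: 0.0533
grasp_force: 0.0
```

>>> {"name": "carry_out", "arguments": {
  "plan": [
    [[0,0,-0.03],[0,0,0]],
    [[0,0,-0.08],[0,0,0]],
    [[0,0,-0.13],[0,0,0]],
    [[0,0,-0.15],[0,0,0]],
    [[-0.04,-0.04,-0.15],[0,0,0]],
    [[-0.08,-0.06,-0.15],[0,0,0]],
    [[-0.13,-0.06,-0.15],[0,0,0]],
    [[-0.18,-0.06,-0.15],[0,0,0]],
    [[-0.23,-0.06,-0.15],[0,0,0]],
    [[-0.23,-0.06,-0.15],[0,0,0]],
    [[-0.23,-0.06,-0.15],[0,0,0]]
  ]
}}

```text
time: 29.4
eef_pos: [0.4157, -0.1852, 0.2036]
orientation: [0.75, 0.661, 0.0, -0.0]
ft_force: [0.0, -0.1, 0.1]
grip_width: 0.0537
grasp_force: 0.0
```

Run:
```python
from h import *
st();t=snap("top","t9");P=cloud(t);Z=P[...,2]
m=(P[...,0]>.4)&(P[...,0]<.6)&(Z>.044)&(Z<.052)
for n,y0,y1 in(("narrow",.17,.31),("wide",-.02,.12)):
    k=m&(P[...,1]>y0)&(P[...,1]<y1);print(n,rect(t,k,.047),Z[k].mean(),Z[k].std())
cv2.imwrite('pics/t9c.png',cv2.resize(t["image"][160:340,130:400],(800,533)))
```

```text
t 29.4 [ 0.4157 -0.1852  0.2036] yaw -7.2 w 0.0537 F [ 0.  -0.1  0.1] j [-0.59 -0.15  2.01  0.    1.28 -0.47]
narrow (array([555.3, 235.7], dtype=float32), array([77.2, 29.9], dtype=float32), np.float32(80.0)) 0.04658211084757236 0.0014695508444329207
wide (array([505.5,  45.6], dtype=float32), array([89.6, 45.8], dtype=float32), np.float32(83.3)) 0.04667411751712727 0.0014722741006215933
```

View pics/t9c.png

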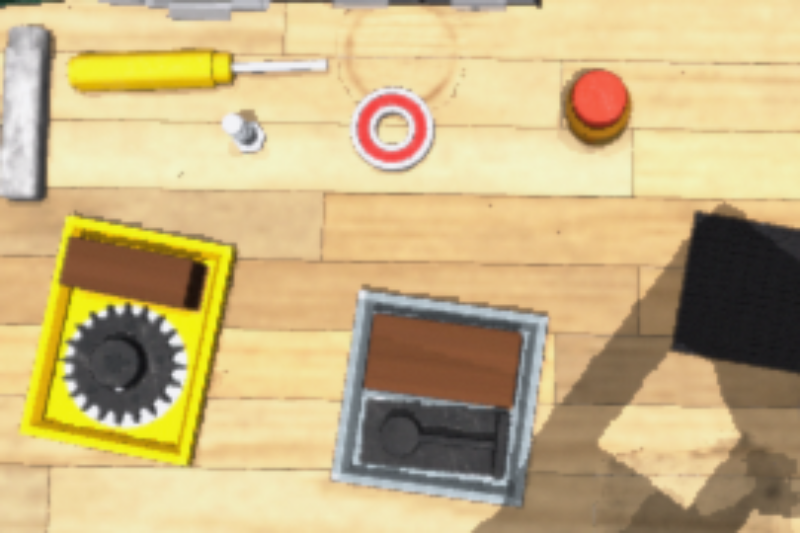

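The gear and narrow chock lie flat in the yellow tray, and the bracket and wide chock lie flat in the grey one. The bottle, bearing and bolt are where they started, so I'm handing in.

```bash
python3 -c "
from workcell import ctrl
print(ctrl.hand_in())"
```

```text
the job is handed in; nothing more can be done
None
```

The gear is now in the yellow tray with the narrow chock, and the bracket is in the grey tray with the wide chock; all four sit flat, the bottle, bearing and bolt are undisturbed, and the job was handed in at about 29 s (the judge returned no verdict).

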